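Close the soil chamber with its tapered plug

ROBOT

A 6-joint arm with a two-finger parallel gripper is mounted at the origin on the work surface. World frame = base frame: x ahead of the robot, y to its left, z up, the work surface at z = 0. Lengths are in m, angles in rad, forces in N, time in s.
With the tool pointing down it reaches from about 0.325 to 0.85 m from the base axis. Payload 4.4 kg.
Tool frame: the origin (TCP) lies on the centre line of the jaws, within the pads' length; the fingertips stand 14 mm ahead of it and the grasp point (between the pads) lies 5 mm behind it; z points along the fingers, y is the direction in which the jaws open and shut (so a half turn about z gives the same grasp; the last joint's range is limited). The gripper opens to 94 mm and grips with 3 to 60 N. Pads are 16 mm wide; open, the fingers measure 119 mm over their backs; the gripper's body (75 mm by 177 mm) begins 78 mm behind the grasp point.
Start: joints at [0.967, 0.207, 1.542, -0, 1.393, -0.15], TCP at [0.252, 0.517, 0.219] pointing down, gripper open.
Joint ranges: [-2.73, 2.73], [-0.86, 2.22], [0.23, 2.46], [-1.11, 4.25], [0.08, 2.63], [-2.82, 2.82]. Speed limits (rad/s): [2.79, 2.79, 3.14, 3.14, 3.14, 3.14].

INTERFACE

Orientations are given as a 3x3 rotation matrix whose columns are the frame's x, y, z axes.
In Python, from plant import r gives the robot as it stands. The module is installed in compiled form; this text tells all that it offers.
- The arm moves only by the tool jog_arm, never from a script. Its argument "steps" is a list of rows, each a list of 3 entries, a list of its own where there are three numbers: the turn, a rotation vector about the tool's x, y, z in rad, then the shift along the tool's x, y, z in mm, then the gripper's target within -1 to 1 (fully open at 1, half-way at 0, shut at -1). In form: [[[wx, wy, wz], [dx, dy, dz], gripper], ...]. A call has 1 to 8 rows; each row is the pose to reach, as a shift and turn from the pose measured when the call began, along the tool's axes at that moment; what a row does not reach only later rows make up. A row lasts 1/12 s, in which the tool goes at most 41.7 mm and 7.16 degrees, less where a joint would pass 70% of its speed; a pose out of reach is approached as far as the arm can. A call with a gripper value outside its range is refused whole. The fingers move at their own pace and stop on an object; "squeeze" is the grip in N (left out, the last holds). Time passes only in rows, so rows that repeat a pose let the fingers close. It gives the time, the measured TCP pose, the force and the opening at its end, in the units of the state.
- r.sense(): the state, without advancing time (a new reading comes with each control period).
- r.capture(name): name is "side" or "top" or "wrist"; returns (picture, depth): 480x640x3 uint8, red, green, blue; 480x640 float32, m along the optical axis (not along the pixel's ray), 0 where there is no reading.
- r.camera_info(name): a dict with "fx", "fy", "cx", "cy" (pixels), "dist_coeffs" ([k1, k2, p1, p2, k3] as OpenCV has them; the pictures are not rectified), "camera_from_world" (4x4, takes a point from world to camera coordinates); the wrist camera has in their place "mount" (4x4, takes a point from camera to tool coordinates, whose origin is the TCP and whose axes are the flange's). Camera axes: x right, y up, looking along -z (the intrinsics and any distortion apply to the point x, -y, -z); pixel columns grow to the right and rows downward; lengths in m; the calibration is good to about 2 mm. A picture is of the moment at which its call begins: read the wrist's pose just before it. camera_info takes no time and is no camera call.
- r.close_job(): hands the job in, once; it reports no verdict.
The state is a dict: "time_s": time; "qpos": joint angles; "qd": joint speeds; "tau": joint torques, N m; "tcp_pos": TCP position; "tcp_rot": TCP orientation; "ft_force": force on the tool from outside, world axes, zero at the start; "wrist_torque": the same for the moment, N m; "gripper_width": opening from 0.0 (shut) to 1.0 (fully open).
Only numpy, scipy, OpenCV 4.12 (cv2) and the standard library are available. Lean on these libraries where they do the work, as an engineer would, in place of code of your own. Each camera call takes 0.05 s, during which the arm holds its last target.

TASK

Close the soil chamber: take the larger of the two grey tapered plugs by its stem, nest it small end first in the tapered sleeve in the chamber's deck so that it centres itself, and press it slowly down, sleeve and all, until you feel its foot stop firmly on the gasket post inside. Do not drop or ram it; let go with the plug seated straight, and leave the smaller plug, the dish and the jar where they are.

Things in the scene. Friction and masses are not known exactly. Their poses are not given: they have to be found in the camera images.
- plug: Larger grey plug, about 0.22 kg, standing on its small end: cone 38 mm wide at the bottom, 70 at 34 mm height (the sleeve's taper), straight band to 38 mm, then a round stem 24 mm wide up to 74 mm, flat on top. Origin: centre of its underside; z up along the stem. Nested, its underside is about 32 mm below the sleeve's rim.
- small_plug: The smaller grey plug, a bystander of the same form, standing on its small end: cone 30 mm widening to 50 mm, 26 mm high, stem 20 mm in diameter, 54 mm high in all. Origin: centre of the underside.
- chamber: Chamber base, a fixed white box 160 mm (x) by 140 mm (y), 70 mm high, with a round hole 85 mm in diameter in the middle of its flat deck, in which the sleeve slides up and down. Connectors on its front face (-x). Origin: centre of its underside; z up.
- sleeve: Aluminium tapered sleeve (open funnel ring) in the deck's hole. Origin: centre of its mouth at rim height; z up. Mouth 68 mm inside, 78 outside; 43.6 inside at its open foot 26 mm down. Starts 14 to 18 mm proud of the deck; can slide straight down as far as 2 mm below it, stiffly (pushing 5 to 9 N on the nested plug moves it, steadily), and stays where pushed.
- dish: Bystander: closed flat white sample dish, 92 mm in diameter, 18 mm high. Origin: centre of its underside.
- jar: Bystander: amber jar with a black cap, 56 mm in diameter, 85 mm high. Origin: centre of its underside.
- post: Gasket post inside the chamber, upright under the sleeve: a steel rod with a rubber-faced pad 28 mm in diameter, rigid under load. The pad's top stands somewhere between 40 and 49 mm above this origin, set differently each time, so the nested plug's foot meets it after 3 to 16 mm of sleeve travel. Origin: centre of its underside on the bench.
Not all that is in view belongs to the job. Of the things shaped like the post, the steel one is meant.

How it is judged:
By the outcome, as a careful person would: the job done as asked, in the order asked, and still so for the second after the job is handed in, with the robot touching nothing.
It also fails if it takes over 48 s, if anything falls off the work surface, if the arm or the gripper's body presses on something with over 40 N, if the wrist force passes 120 N, or if a joint passes its speed limit or range.

## Working session

There is one attempt and no reset: what is moved stays moved. The work goes in short steps, Python scripts to look and compute and a tool call to move; the robot and the scene stay as the last step left them, time stands still between calls to the robot, and variables do not carry over. Pictures are saved under pics/ and viewed, and the job is handed in when it is done.

Besides the shell and the picture viewer there is one more tool, called after ">>>" as name([rows], argument=value, ...), one row to a line, values as JSON. jog_arm: Moves the arm, as the interface text tells. Its arguments: {"type":"object","properties":{"steps":{"type":"array","items":{"type":"array"}},"squeeze":{"type":"number"}},"required":["steps"]}

```bash
mkdir -p pics; cat > h.py <<'E'
import numpy as np, cv2
from plant import r
def cam(n):
    c=r.camera_info(n); K=np.array([[c['fx'],0,c['cx']],[0,c['fy'],c['cy']],[0,0,1.]]); return c,K,np.array(c['dist_coeffs'],float)
def cfw(n,state=None):
    c,_,_=cam(n)
    if 'camera_from_world' in c: return np.array(c['camera_from_world'])
    T=np.eye(4);T[:3,:3]=state['tcp_rot'];T[:3,3]=state['tcp_pos']
    return np.linalg.inv(T@np.array(c['mount']))
def ray(n,uv,state=None):
    c,K,d=cam(n); p=cv2.undistortPoints(np.array(uv,float).reshape(-1,1,2),K,d).reshape(-1,2)
    W=np.linalg.inv(cfw(n,state)); D=np.c_[p[:,0],-p[:,1],-np.ones(len(p))]@W[:3,:3].T
    return W[:3,3],D
def onz(n,uv,z,state=None):
    o,D=ray(n,uv,state); return o+D*((z-o[2])/D[:,2])[:,None]
def proj(n,P,state=None):
    c,K,d=cam(n); P=np.atleast_2d(P).astype(float); M=cfw(n,state); q=P@M[:3,:3].T+M[:3,3]
    q=q*[1,-1,-1]; return cv2.projectPoints(q,np.zeros(3),np.zeros(3),K,d)[0].reshape(-1,2)
def cloud(n,dep,state=None):
    v,u=np.mgrid[:480,:640]; o,D=ray(n,np.c_[u.ravel(),v.ravel()],state)
    P=o+D*dep.ravel()[:,None]; P[dep.ravel()<=0]=np.nan
    return P.reshape(480,640,3)
def save(name,im): cv2.imwrite('pics/'+name,cv2.cvtColor(im,cv2.COLOR_RGB2BGR))
E
python3 - <<'E'
from h import *
s=r.sense(); print(s)
for n in ['side','top','wrist']:
    im,d=r.capture(n); save(n+'0.png',im); np.savez('/tmp/%s0.npz'%n,im=im,d=d); print(n,r.camera_info(n), (d>0).mean())
E
```

```text
{'time_s': 0.0, 'qpos': array([ 9.66494699e-01,  2.07405316e-01,  1.54288750e+00,  2.72381241e-05,
        1.39349593e+00, -1.50498147e-01]), 'qd': array([-0.00286851,  0.00011907, -0.00078937, -0.00062827,  0.00073813,
       -0.0001695 ]), 'tau': array([-9.57238785e-05, -3.70863962e+01, -2.81423342e+01,  6.98787463e-02,
        3.59592761e-02, -1.69527743e-04]), 'tcp_pos': array([0.25164594, 0.51618171, 0.21833063]), 'tcp_rot': array([[-8.98783865e-01,  4.38390181e-01, -1.26985501e-03],
       [ 4.38391876e-01,  8.98782149e-01, -1.79192852e-03],
       [ 3.55759149e-04, -2.16725056e-03, -9.99997588e-01]]), 'ft_force': array([0.12274061, 0.81533143, 0.13263385]), 'wrist_torque': array([-0.029167  ,  0.01463948,  0.012759  ]), 'gripper_width': 1.0013001548073266}
side {'fx': 452.4470594429935, 'fy': 452.4470594429935, 'cx': 321.9920667583449, 'cy': 239.0112349613215, 'dist_coeffs': array([-0.00203444,  0.        ,  0.        ,  0.        ,  0.        ]), 'camera_from_world': array([[ 0.93987446, -0.34131871,  0.01172731, -0.57150176],
       [ 0.23745087,  0.67776772,  0.69587931, -0
[... 580 characters left out ...]
e-01,
        -1.14595551e+00],
       [ 0.00000000e+00,  0.00000000e+00,  0.00000000e+00,
         1.00000000e+00]])} 0.9959928385416666
wrist {'fx': 336.2806039059652, 'fy': 336.2806039059652, 'cx': 316.14518887487355, 'cy': 242.67153009312233, 'dist_coeffs': array([0.00905937, 0.        , 0.        , 0.        , 0.        ]), 'mount': array([[ 1.60900538e-04,  9.73845774e-01,  2.27209998e-01,
         6.57666126e-02],
       [ 9.99999826e-01, -2.76627073e-05, -5.89592451e-04,
         9.93531738e-04],
       [-5.67886873e-04,  2.27210054e-01, -9.73845608e-01,
        -1.65089469e-01],
       [ 0.00000000e+00,  0.00000000e+00,  0.00000000e+00,
         1.00000000e+00]])} 0.9540006510416666
```

View pics/top0.png

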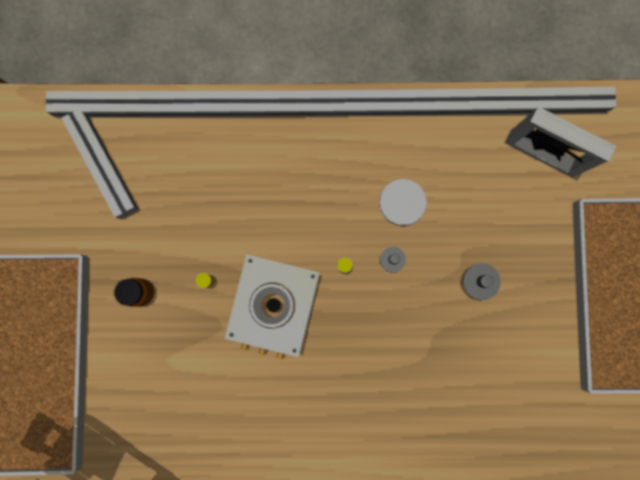

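View pics/side0.png

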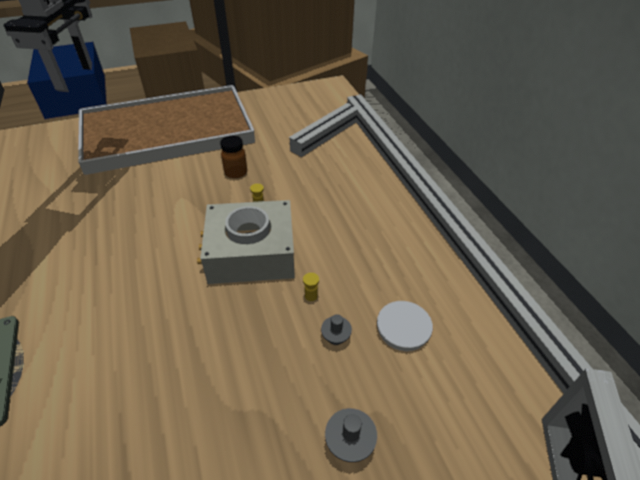

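The top view shows the large plug at (481,282), the small plug at (393,259), the dish at (403,202), the jar at (131,292), and the chamber with its sleeve at (272,305). The yellow post-like pieces at (204,281) and (345,265) don't belong to the job. The side view agrees, with the large plug at (351,436) and the sleeve mouth at (247,222).

```bash
python3 - <<'E'
from h import *
st=np.load('/tmp/top0.npz'); im,d=st['im'],st['d']; P=cloud('top',d)
ss=np.load('/tmp/side0.npz'); PS=cloud('side',ss['d'])
print('table z', np.nanmedian(P[380:420,450:550,2]), np.nanmedian(PS[330:380,80:180,2]))
# plug
for n,Q,c,rad in [('top',P,(481,282),25),('side',PS,(351,432),40)]:
    v,u=np.mgrid[:480,:640]; m=(np.hypot(u-c[0],v-c[1])<rad)
    for lo,hi in [(.02,.03),(.03,.045),(.05,.07),(.07,.08)]:
        k=m&(Q[...,2]>lo)&(Q[...,2]<hi); 
        if k.sum()>3:
            q=Q[k]; print(n,lo,hi,k.sum(),q.mean(0),q.min(0),q.max(0), 'minEncl',cv2.minEnclosingCircle(q[:,:2].astype(np.float32)))
for n,Q,c,rad in [('top',P,(271,305),70),('side',PS,(248,235),70)]:
    m=(np.hypot(u-c[0],v-c[1])<rad)
    k=m&(Q[...,2]>.062)&(Q[...,2]<.075); q=Q[k]; rr=cv2.minAreaRect(q[:,:2].astype(np.float32)); print(n,'deck',np.median(q[:,2]),rr)
    k=m&(Q[...,2]>.078)&(Q[...,2]<.1); q=Q[k]; print(n,'rim',np.percentile(q[:,2],[5,50,95]),q.mean(0),cv2.minEnclosingCircle(q[:,:2].astype(np.float32)),k.sum())
    k=m&(Q[...,2]<.055)&(Q[...,2]>.02); 
    print(n,'inside',[ (a,b,Q[b,a].round(4)) for a,b in ([(273,305),(271,303),(276,308)] if n=='top' else [(248,228)])])
E
python3 - <<'E'
import cv2
im=cv2.imread('pics/top0.png')
cv2.imwrite('pics/topz.png',cv2.hconcat([cv2.resize(im[250:360,215:325],(400,400),interpolation=2),cv2.resize(im[240:325,435:520],(400,400),interpolation=2)]))
E
```

```text
table z 0.0002824496974733748 0.0006036481441460961
top 0.03 0.045 883 [ 0.54572884 -0.28350095  0.03829635] [ 0.51201775 -0.31926557  0.03064666] [ 0.58049782 -0.2508177   0.04492764] minEncl ((0.5456067323684692, -0.28514012694358826), 0.035156961530447006)
top 0.05 0.07 38 [ 0.54495471 -0.27734671  0.06185629] [ 0.53441675 -0.28689122  0.05065032] [ 0.55703701 -0.27273594  0.06999954] minEncl ((0.5456700325012207, -0.28275781869888306), 0.011508973315358162)
top 0.07 0.08 126 [ 0.54574288 -0.28428813  0.07428864] [ 0.53435992 -0.29548329  0.07003415] [ 0.55652836 -0.27353666  0.07959307] minEncl ((0.5460980534553528, -0.28450801968574524), 0.012182238511741161)
side 0.03 0.045 1818 [ 0.54218425 -0.28893422  0.03841264] [ 0.50899956 -0.32066853  0.03286893] [ 0.57895558 -0.25033616  0.04440268] minEncl ((0.5435543656349182, -0.2853178381919861), 0.03562523424625397)
side 0.05 0.07 110 [ 0.53905596 -0.29323253  0.05971772] [ 0.5321037  -0.29771762  0.05007545] [ 0.55215057 -0.28148328  0.06930106] minEncl ((0.5424270629882812, -0.2877799868583679), 0.011684201657772064)
side 0.07 0.
[... 257 characters left out ...]
39444), (0.14032778143882751, 0.15968281030654907), 75.67256164550781)
top rim [0.07904942 0.08654587 0.09088035] [0.50376592 0.11294687 0.08587694] ((0.5039736032485962, 0.1124679446220398), 0.03914004936814308) 654
top inside [(273, 305, array([0.5031, 0.1114, 0.045 ])), (271, 303, array([0.507 , 0.1151, 0.0463])), (276, 308, array([0.4975, 0.1057, 0.0445]))]
side deck 0.069131322218913 ((0.5023566484451294, 0.11016477644443512), (0.14560836553573608, 0.1582268327474594), 75.85752868652344)
side rim [0.07873228 0.08512356 0.08800824] [0.50231073 0.10965398 0.08417493] ((0.50138258934021, 0.11039067804813385), 0.0408974289894104) 606
side inside [(248, 228, array([0.5115, 0.1748, 0.0053]))]
```

View pics/topz.png

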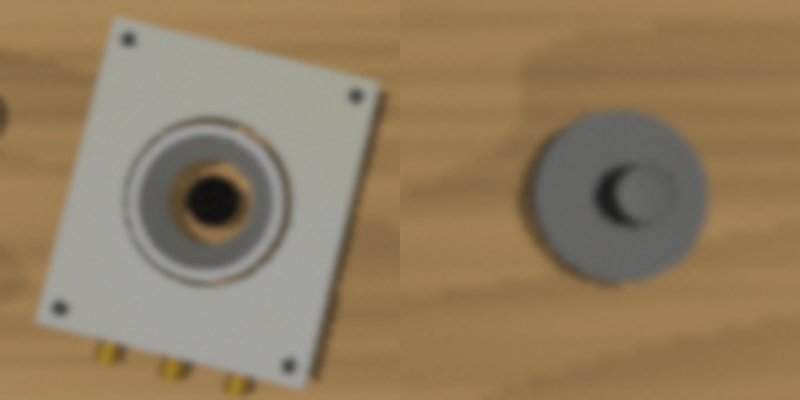

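Measured so far:

| Item | x (m) | y (m) | Height (m) |
|---|---|---|---|
| Large plug | about 0.545 | about -0.285 | – |
| Sleeve | about 0.503 | about 0.112 | rim at about 0.086 |
| Post pad | – | – | top at about 0.045 |

Next I'll move above the plug.

>>> jog_arm([
  [[0, 0, 0], [-15, -14, 0], 1],
  [[0, 0, 0], [-40, -38, 0], 1],
  [[0, 0, 0], [-67, -64, 0], 1],
  [[0, 0, 0], [-94, -90, 0], 1],
  [[0, 0, 0], [-121, -116, 0], 1],
  [[0, 0, 0], [-148, -142, 0], 1],
  [[0, 0, 0], [-175, -168, 0], 1],
  [[0, 0, 0], [-202, -194, 0], 1],
], squeeze=20)

```text
time_s: 0.82
tcp_pos: [0.3482, 0.2517, 0.2187]
tcp_rot: [[-0.899, 0.438, -0.001], [0.438, 0.899, -0.002], [0.0, -0.002, -1.0]]
ft_force: [0.4, 0.3, -0.0]
gripper_width: 1.001
```

>>> jog_arm([
  [[0, 0, 0], [-27, -26, 0], 1],
  [[0, 0, 0], [-54, -52, 0], 1],
  [[0, 0, 0], [-81, -78, 0], 1],
  [[0, 0, 0], [-108, -104, 0], 1],
  [[0, 0, 0], [-135, -130, 0], 1],
  [[0, 0, 0], [-162, -156, 0], 1],
  [[0, 0, 0], [-189, -182, 0], 1],
  [[0, 0, 0], [-205, -197, 0], 1],
])

```text
time_s: 1.48
tcp_pos: [0.4469, -0.0185, 0.2189]
tcp_rot: [[-0.898, 0.44, -0.001], [0.44, 0.898, -0.003], [-0.001, -0.003, -1.0]]
ft_force: [0.2, -0.7, -0.3]
gripper_width: 1.001
```

>>> jog_arm([
  [[0, 0, 0], [-27, -26, 3], 1],
  [[0, 0, 0], [-54, -52, 8], 1],
  [[0, 0, 0], [-86, -82, 14], 1],
  [[0, 0, 0], [-118, -113, 20], 1],
  [[0, 0, 0], [-150, -144, 25], 1],
  [[0, 0, 0], [-178, -171, 30], 1],
  [[0, 0, 0], [-197, -189, 30], 1],
  [[0, 0, 0], [-205, -196, 30], 1],
])

```text
time_s: 2.15
tcp_pos: [0.5448, -0.2893, 0.1883]
tcp_rot: [[-0.896, 0.444, -0.001], [0.444, 0.896, -0.004], [-0.001, -0.004, -1.0]]
ft_force: [0.6, 1.1, 0.1]
gripper_width: 0.998
```

```bash
cat > look.py <<'E'
from h import *
import sys
tag=sys.argv[1]
s=r.sense(); im,d=r.capture('wrist'); save('w_%s.png'%tag,im); np.savez('/tmp/w_%s.npz'%tag,im=im,d=d,p=s['tcp_pos'],R=s['tcp_rot'])
print(s['time_s'],s['tcp_pos'],s['tcp_rot'][:,2],s['ft_force'],s['qpos'])
E
python3 look.py a; python3 - <<'E'
from h import *
z=np.load('/tmp/w_a.npz'); s=dict(tcp_pos=z['p'],tcp_rot=z['R']); Q=cloud('wrist',z['d'],s)
print(proj('wrist',[[.545,-.285,.074]],s))
for lo,hi in [(.034,.042),(.07,.08)]:
    k=(Q[...,2]>lo)&(Q[...,2]<hi)&(np.hypot(Q[...,0]-.545,Q[...,1]+.285)<.05); q=Q[k]
    print(lo,len(q),q.mean(0),cv2.minEnclosingCircle(q[:,:2].astype(np.float32)))
E
```

```text
2.15 [ 0.5448496  -0.28933465  0.18831804] [-0.00123456 -0.00373964 -0.99999225] [0.56624889 1.06440803 0.13618562] [-0.62634056  0.31890123  1.46708049 -0.00384308  1.35442057 -1.73663632]
[[319.94231616 241.22791809]]
0.034 3378 [ 0.54396531 -0.28324415  0.03774267] ((0.5457943081855774, -0.284048467874527), 0.035065267235040665)
0.07 578 [ 0.5451784  -0.28376909  0.07355982] ((0.5455102920532227, -0.2840709984302521), 0.011986711993813515)
```

View pics/w_a.png

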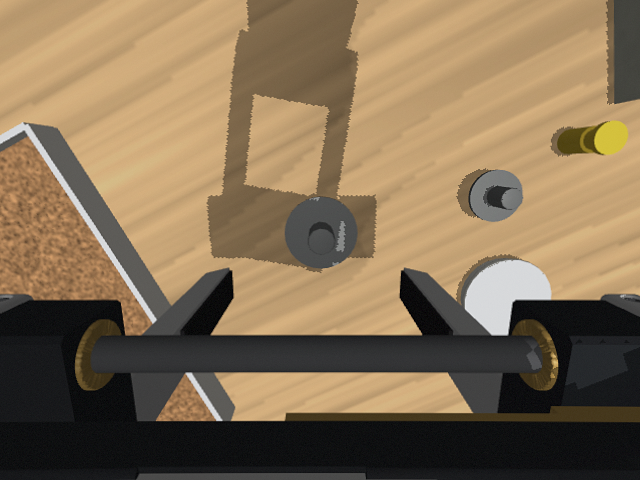

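The wrist view shows the large plug below the jaws, with its stem top at about (321,238). Its centre comes out at (0.5455, -0.2842). Next I'll go down, correcting position and tilt on the way.

>>> jog_arm([
  [[-0.004, 0.001, 0], [1.8, 5.4, 10], 1],
  [[-0.004, 0.001, 0], [1.8, 5.4, 28], 1],
  [[-0.004, 0.001, 0], [1.8, 5.4, 50], 1],
  [[-0.004, 0.001, 0], [1.8, 5.4, 72], 1],
  [[-0.004, 0.001, 0], [1.8, 5.4, 92], 1],
  [[-0.004, 0.001, 0], [1.8, 5.4, 108], 1],
  [[-0.004, 0.001, 0], [1.8, 5.4, 115], 1],
  [[-0.004, 0.001, 0], [1.8, 5.4, 115], 1],
])

```text
time_s: 2.87
tcp_pos: [0.5438, -0.2804, 0.071]
tcp_rot: [[-0.897, 0.442, -0.004], [0.442, 0.897, 0.004], [0.006, 0.002, -1.0]]
ft_force: [0.5, 0.3, 0.5]
gripper_width: 1.0
```

```bash
python3 look.py b; python3 - <<'E'
from h import *
z=np.load('/tmp/w_b.npz'); s=dict(tcp_pos=z['p'],tcp_rot=z['R']); Q=cloud('wrist',z['d'],s); print(z['R'])
for lo,hi in [(.034,.042),(.07,.08)]:
    k=(Q[...,2]>lo)&(Q[...,2]<hi)&(np.hypot(Q[...,0]-.545,Q[...,1]+.285)<.038); q=Q[k]
    print(lo,len(q),q.mean(0),cv2.minEnclosingCircle(q[:,:2].astype(np.float32)))
E
```

```text
2.8667 [ 0.5438121  -0.28039837  0.0710049 ] [-0.00442893  0.00414616 -0.9999816 ] [0.53133093 0.26625922 0.47886265] [-6.17858509e-01  4.40380041e-01  1.56440399e+00  8.94673632e-04
  1.14282075e+00 -1.73104986e+00]
[[-0.89693515  0.44213994 -0.00442893]
 [ 0.44212401  0.89694435  0.00414616]
 [ 0.00580568  0.0017607  -0.9999816 ]]
0.034 7355 [ 0.54216066 -0.28224277  0.03775932] ((0.546104907989502, -0.28403928875923157), 0.0353846475481987)
0.07 1538 [ 0.54493461 -0.28378953  0.07354199] ((0.5456457138061523, -0.2841327488422394), 0.012091344222426414)
```

View pics/w_b.png

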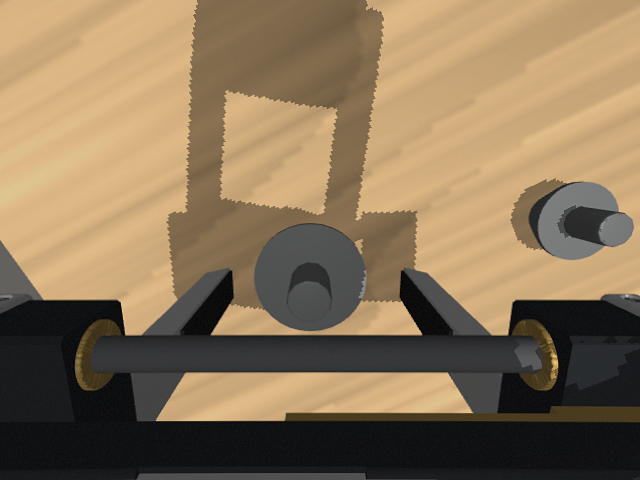

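>>> jog_arm([
  [[0.002, -0.005, 0], [-3, -2.5, 1], 1],
  [[0.002, -0.005, 0], [-3, -2.5, 4], 1],
  [[0.002, -0.005, 0], [-3, -2.5, 9], 1],
  [[0.002, -0.005, 0], [-3, -2.5, 13], 1],
  [[0.002, -0.005, 0], [-3, -2.5, 15], 1],
  [[0.002, -0.005, 0], [-3, -2.5, 15], 1],
  [[0.002, -0.005, 0], [-3, -2.5, 15], 1],
])

```text
time_s: 3.5
tcp_pos: [0.5464, -0.2851, 0.0574]
tcp_rot: [[-0.897, 0.443, 0.001], [0.443, 0.897, -0.002], [-0.002, -0.001, -1.0]]
ft_force: [-1.4, 0.1, 0.5]
gripper_width: 0.996
```

```bash
python3 -c "
from h import *
s=r.sense();print(s)"
```

```text
{'time_s': 3.5, 'qpos': array([-6.21044299e-01,  4.61721335e-01,  1.56577615e+00, -5.21840006e-04,
        1.11212539e+00, -1.73316102e+00]), 'qd': array([-0.00045844, -0.00323256, -0.00657912,  0.00039743,  0.00084904,
       -0.00156778]), 'tau': array([ 1.31461115e-02, -4.32749712e+01, -2.39503580e+01, -2.60527327e-02,
        6.88584382e-02,  1.53728756e-04]), 'tcp_pos': array([ 0.54636277, -0.28511223,  0.05744687]), 'tcp_rot': array([[-8.96738732e-01,  4.42558333e-01,  1.32974592e-03],
       [ 4.42556388e-01,  8.96739378e-01, -1.52675068e-03],
       [-1.86811176e-03, -7.80608916e-04, -9.99997950e-01]]), 'ft_force': array([-1.37231281,  0.09127589,  0.5426711 ]), 'wrist_torque': array([-0.00964481,  0.03502792,  0.02803253]), 'gripper_width': 0.9960098886217952}
```

>>> jog_arm([
  [[0.001, 0.002, 0], [1, 0.5, 0.5], 0.2],
  [[0.001, 0.002, 0], [1, 0.5, 0.5], -0.2],
  [[0.001, 0.002, 0], [1, 0.5, 0.5], -0.35],
  [[0.001, 0.002, 0], [1, 0.5, 0.5], -0.45],
  [[0.001, 0.002, 0], [1, 0.5, 0.5], -0.6],
  [[0.001, 0.002, 0], [1, 0.5, 0.5], -0.8],
  [[0.001, 0.002, 0], [1, 0.5, 0.5], -1],
  [[0.001, 0.002, 0], [1, 0.5, 0.5], -1],
], squeeze=35)

```text
time_s: 4.17
tcp_pos: [0.5457, -0.2842, 0.057]
tcp_rot: [[-0.897, 0.443, -0.001], [0.443, 0.897, -0.002], [0.0, -0.002, -1.0]]
ft_force: [0.2, -0.5, -0.1]
gripper_width: 0.466
```

>>> jog_arm([
  [[0, 0, 0], [0, 0, 0], -1],
  [[0, 0, 0], [0, 0, 0], -1],
  [[0, 0, 0], [0, 0, 0], -1],
  [[0, 0, 0], [0, 0, 0], -1],
  [[0, 0, 0], [0, 0, 0], -1],
  [[0, 0, 0], [0, 0, 0], -1],
])

```text
time_s: 4.67
tcp_pos: [0.5457, -0.2844, 0.057]
tcp_rot: [[-0.897, 0.443, -0.001], [0.443, 0.897, -0.002], [0.0, -0.002, -1.0]]
ft_force: [-0.0, -0.6, -0.9]
gripper_width: 0.247
```

```bash
python3 -c "
from h import *
s=r.sense();print(s)"
```

```text
{'time_s': 4.6667, 'qpos': array([-0.61990038,  0.46173587,  1.56692695, -0.00218399,  1.11263226,
       -1.73128105]), 'qd': array([ 0.00076285,  0.00164704,  0.00125097,  0.00125264, -0.00069922,
        0.0001642 ]), 'tau': array([ 3.76815777e-01, -4.35753250e+01, -2.40655214e+01,  1.40583892e-01,
        1.45845436e-01, -2.05222343e-03]), 'tcp_pos': array([ 0.54567417, -0.28436349,  0.05696994]), 'tcp_rot': array([[-8.96739547e-01,  4.42557775e-01, -8.94954144e-04],
       [ 4.42558680e-01,  8.96737805e-01, -1.76772519e-03],
       [ 2.02186853e-05, -1.98125881e-03, -9.99998037e-01]]), 'ft_force': array([-0.01254411, -0.64032668, -0.94442946]), 'wrist_torque': array([-0.15191151,  0.00544269,  0.07027914]), 'gripper_width': 0.24747212025304718}
```

The jaws stopped at 23.3 mm, which matches the 24 mm stem, so the plug is gripped. Next I'll lift it.

>>> jog_arm([
  [[0, 0, 0], [0, 0, -3], -1],
  [[0, 0, 0], [0, 0, -12], -1],
  [[0, 0, 0], [0, 0, -28], -1],
  [[0, 0, 0], [0, 0, -50], -1],
  [[0, 0, 0], [0, 0, -76], -1],
  [[0, 0, 0], [0, 0, -100], -1],
  [[0, 0, 0], [0, 0, -120], -1],
  [[0, 0, 0], [0, 0, -130], -1],
])

```text
time_s: 5.33
tcp_pos: [0.5472, -0.2849, 0.191]
tcp_rot: [[-0.897, 0.442, 0.004], [0.442, 0.897, -0.005], [-0.005, -0.003, -1.0]]
ft_force: [0.6, 0.4, -1.5]
gripper_width: 0.247
```

```bash
python3 look.py c
```

```text
5.3333 [ 0.54718511 -0.28492557  0.19104821] [ 0.00368182 -0.00481424 -0.99998163] [ 0.5913872   0.40876853 -1.54627264] [-0.61930676  0.31334625  1.4684917  -0.00182571  1.35396246 -1.73139387]
```

View pics/w_c.png

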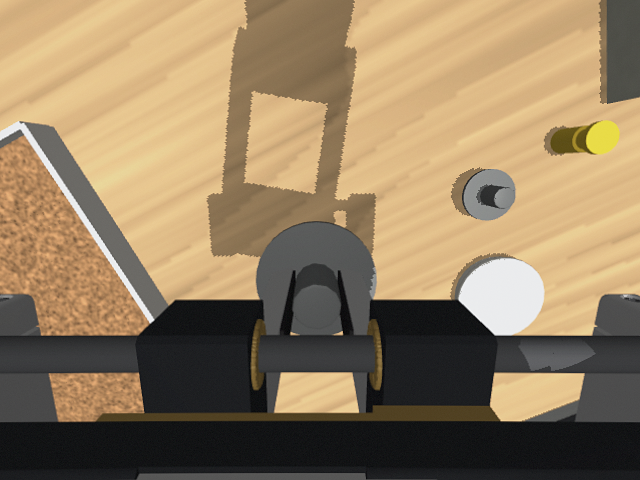

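The plug is held, with its stem between the pads at about (317,290). Next I'll carry it toward the chamber and stop short to look at the sleeve.

>>> jog_arm([
  [[-0.003, 0.004, 0], [6, 9, 2], -1],
  [[-0.003, 0.004, 0], [18, 27, 4], -1],
  [[-0.003, 0.004, 0], [33, 50, 4], -1],
  [[-0.003, 0.004, 0], [50, 76, 4], -1],
  [[-0.003, 0.004, 0], [67, 102, 4], -1],
  [[-0.003, 0.004, 0], [84, 128, 4], -1],
  [[-0.003, 0.004, 0], [101, 154, 4], -1],
  [[-0.003, 0.004, 0], [118, 180, 4], -1],
])

```text
time_s: 6.05
tcp_pos: [0.5195, -0.0692, 0.1844]
tcp_rot: [[-0.897, 0.443, -0.001], [0.443, 0.897, 0.0], [0.001, -0.0, -1.0]]
ft_force: [1.1, 0.7, -3.0]
gripper_width: 0.249
```

>>> jog_arm([
  [[0, 0, 0], [14, 21, 0], -1],
  [[0, 0, 0], [25, 40, 0], -1],
  [[0, 0, 0], [33, 52, 0], -1],
  [[0, 0, 0], [38, 60, 0], -1],
  [[0, 0, 0], [40, 64, 0], -1],
  [[0, 0, 0], [40, 64, 0], -1],
  [[0, 0, 0], [40, 64, 0], -1],
  [[0, 0, 0], [40, 64, 0], -1],
])

```text
time_s: 6.72
tcp_pos: [0.512, 0.0051, 0.1842]
tcp_rot: [[-0.896, 0.443, -0.001], [0.443, 0.896, -0.0], [0.001, -0.001, -1.0]]
ft_force: [-0.2, -0.8, -2.0]
gripper_width: 0.251
```

```bash
python3 look.py d; python3 - <<'E'
from h import *
z=np.load('/tmp/w_d.npz'); s=dict(tcp_pos=z['p'],tcp_rot=z['R']); Q=cloud('wrist',z['d'],s); print(z['R'])
im=z['im']
for zz,rad in [((.078,.095),.045)]:
    k=(Q[...,2]>zz[0])&(Q[...,2]<zz[1])&(np.hypot(Q[...,0]-.503,Q[...,1]-.112)<rad); q=Q[k]
    print(len(q),np.percentile(q[:,2],[5,25,50,75,95]),cv2.minEnclosingCircle(q[:,:2].astype(np.float32)))
k=(Q[...,2]>.065)&(Q[...,2]<.075)&(np.hypot(Q[...,0]-.503,Q[...,1]-.112)<.11);print('deck',np.median(Q[k][:,2]),k.sum())
k=(Q[...,2]>.03)&(Q[...,2]<.06)&(np.hypot(Q[...,0]-.503,Q[...,1]-.112)<.02);
if k.sum(): print('post',k.sum(),np.percentile(Q[k][:,2],[5,50,95]),Q[k].mean(0))
# held plug
T=(Q-z['p'])@z['R']
k=(np.hypot(T[...,0],T[...,1])<.045)&(T[...,2]>.012)&(T[...,2]<.03); t=T[k]; print('band tool z',np.median(t[:,2]),len(t),cv2.minEnclosingCircle(t[:,:2].astype(np.float32)))
A=np.c_[t,np.ones(len(t))]; c=np.linalg.lstsq(np.c_[t[:,:2],np.ones(len(t))],t[:,2],rcond=None)[0]; print('plane slope',c)
E
```

```text
6.7167 [0.511978   0.00512194 0.18423926] [-1.20844124e-03 -6.53139370e-05 -9.99999268e-01] [-0.16445675 -0.7615619  -1.97607897] [-1.58993787e-01  1.06267775e-01  1.73257815e+00 -2.65204033e-04
  1.30392959e+00 -1.27031612e+00]
[[-8.96316335e-01  4.43413540e-01 -1.20844124e-03]
 [ 4.43413934e-01  8.96316952e-01 -6.53139370e-05]
 [ 1.05418528e-03 -5.94381631e-04 -9.99999268e-01]]
4056 [0.07897266 0.08282079 0.08665336 0.08761856 0.08846884] ((0.503987193107605, 0.11287789791822433), 0.03944922983646393)
deck 0.06990486530451578 26181
post 829 [0.04170195 0.04350617 0.04472048] [0.50339298 0.11232538 0.04339306]
band tool z 0.01903117158902552 5485 ((-0.00019270698248874396, 0.0013534410391002893), 0.03530082479119301)
plane slope [0.00291463 0.00649214 0.01891905]
```

View pics/w_d.png

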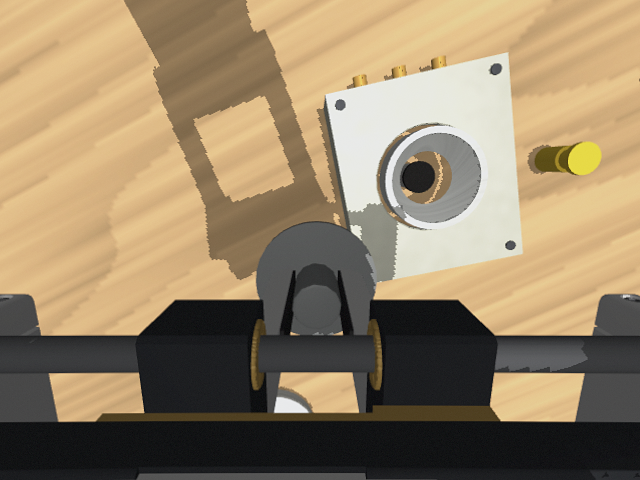

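Measured with the wrist camera, the sleeve centre is (0.5040, 0.1128), the rim is at z ≈ 0.0877, and the post pad is at about 0.0435–0.0447. The held plug sits about (0, 1.4) mm off the TCP. In the image the sleeve mouth is near (432,177) and the black pad near (418,177). Next I'll centre the plug over the sleeve.

>>> jog_arm([
  [[0, 0, 0], [6, 10, 0], -1],
  [[0, 0, 0], [18, 30, 0], -1],
  [[0, 0, 0], [32, 54, 0], -1],
  [[0, 0, 0], [44, 74, 0], -1],
  [[0, 0, 0], [52, 86, 0], -1],
  [[0, 0, 0], [55, 91.5, 0], -1],
  [[0, 0, 0], [55, 91.5, 0], -1],
  [[0, 0, 0], [55, 91.5, 0], -1],
])

```text
time_s: 7.43
tcp_pos: [0.5035, 0.1112, 0.1844]
tcp_rot: [[-0.896, 0.443, -0.001], [0.443, 0.896, -0.001], [0.001, -0.001, -1.0]]
ft_force: [0.4, 0.3, -2.7]
gripper_width: 0.25
```

```bash
cat > st.py <<'E'
from h import *
s=r.sense()
R=s['tcp_rot'];p=s['tcp_pos']
d=np.array([.5032,.1116,.1127])-p
print(s['time_s'],'tcp',p.round(4),'F',s['ft_force'].round(2),'M',s['wrist_torque'].round(3),'w',s['gripper_width'])
print('tool shift mm',(R.T@d*1000).round(1),'levelling turn',(R[2,1].round(4),(-R[2,0]).round(4)))
E
python3 st.py
```

```text
7.4333 tcp [0.5035 0.1112 0.1844] F [ 0.38  0.28 -2.66] M [-0.046 -0.008 -0.01 ] w 0.24959471922400558
tool shift mm [ 0.4  0.3 71.7] levelling turn (np.float64(-0.0009), np.float64(-0.0006))
```

>>> jog_arm([
  [[-0.001, -0.001, 0], [0.5, 0.3, 6], -1],
  [[-0.001, -0.001, 0], [0.5, 0.3, 16], -1],
  [[-0.001, -0.001, 0], [0.5, 0.3, 28], -1],
  [[-0.001, -0.001, 0], [0.5, 0.3, 40], -1],
  [[-0.001, -0.001, 0], [0.5, 0.3, 50], -1],
  [[-0.001, -0.001, 0], [0.5, 0.3, 57], -1],
  [[-0.001, -0.001, 0], [0.5, 0.3, 60], -1],
  [[-0.001, -0.001, 0], [0.5, 0.3, 60], -1],
])

```text
time_s: 8.1
tcp_pos: [0.5023, 0.1113, 0.1232]
tcp_rot: [[-0.896, 0.444, -0.002], [0.444, 0.896, -0.0], [0.001, -0.001, -1.0]]
ft_force: [-0.5, 0.9, -2.6]
gripper_width: 0.25
```

```bash
python3 st.py; python3 look.py e;python3 - <<'E'
from h import *
im,d=r.capture('side'); save('side1.png',cv2.resize(im[150:290,170:330],(640,560),interpolation=cv2.INTER_CUBIC))
E
```

```text
8.1 tcp [0.5023 0.1113 0.1232] F [-0.51  0.93 -2.57] M [-0.001 -0.023 -0.032] w 0.2502097055125113
tool shift mm [-0.7  0.6 10.5] levelling turn (np.float64(-0.0011), np.float64(-0.0015))
8.1 [0.50234659 0.11133365 0.12318062] [-1.79153554e-03 -2.92412378e-04 -9.99998352e-01] [-0.51065695  0.92880184 -2.57167392] [ 4.99094887e-02  1.83271163e-01  1.78243290e+00 -2.19406048e-04
  1.17769249e+00 -1.06094618e+00]
```

View pics/w_e.png

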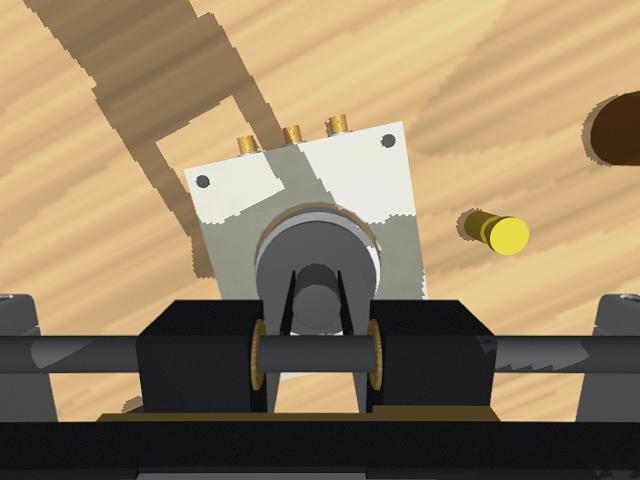

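View pics/side1.png

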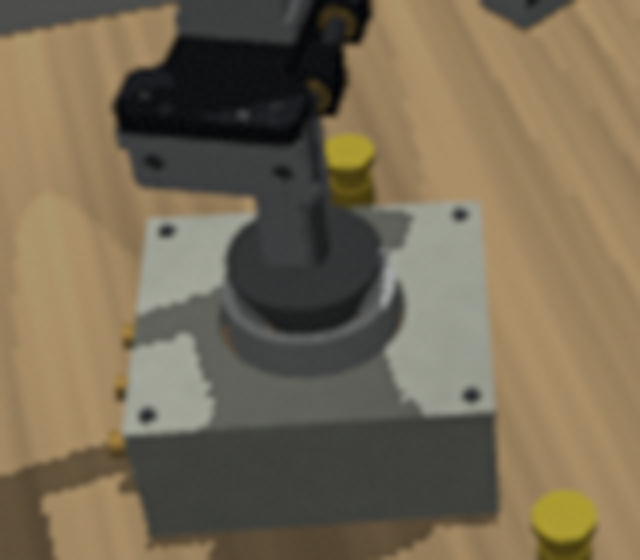

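The wrist and side views both show the plug's cone entering the sleeve mouth, roughly concentric. Next I'll lower it slowly until it touches.

>>> jog_arm([
  [[-0.001, -0.0015, 0], [-0.7, 0.6, 1.5], -1],
  [[-0.001, -0.0015, 0], [-0.7, 0.6, 3], -1],
  [[-0.001, -0.0015, 0], [-0.7, 0.6, 4.5], -1],
  [[-0.001, -0.0015, 0], [-0.7, 0.6, 6], -1],
  [[-0.001, -0.0015, 0], [-0.7, 0.6, 7], -1],
  [[-0.001, -0.0015, 0], [-0.7, 0.6, 8], -1],
  [[-0.001, -0.0015, 0], [-0.7, 0.6, 8], -1],
  [[-0.001, -0.0015, 0], [-0.7, 0.6, 8], -1],
])

```text
time_s: 8.87
tcp_pos: [0.5042, 0.1118, 0.1165]
tcp_rot: [[-0.896, 0.443, 0.003], [0.443, 0.896, 0.0], [-0.002, 0.001, -1.0]]
ft_force: [-0.2, 0.2, -3.0]
gripper_width: 0.25
```

```bash
python3 st.py
```

```text
8.8667 tcp [0.5042 0.1118 0.1165] F [-0.16  0.24 -3.03] M [-0.018  0.001 -0.017] w 0.24985271770583575
tool shift mm [ 0.9 -0.7  3.8] levelling turn (np.float64(0.0012), np.float64(0.0022))
```

>>> jog_arm([
  [[0.001, 0.002, 0], [0.6, -0.5, 0.5], -1],
  [[0.001, 0.002, 0], [0.6, -0.5, 1], -1],
  [[0.001, 0.002, 0], [0.6, -0.5, 1.5], -1],
  [[0.001, 0.002, 0], [0.6, -0.5, 2], -1],
  [[0.001, 0.002, 0], [0.6, -0.5, 2.5], -1],
  [[0.001, 0.002, 0], [0.6, -0.5, 3], -1],
  [[0.001, 0.002, 0], [0.6, -0.5, 3], -1],
])

```text
time_s: 9.45
tcp_pos: [0.5034, 0.1116, 0.1133]
tcp_rot: [[-0.896, 0.443, 0.0], [0.443, 0.896, 0.0], [0.0, 0.0, -1.0]]
ft_force: [-0.3, 0.4, -2.2]
gripper_width: 0.247
```

```bash
python3 st.py
```

```text
9.45 tcp [0.5034 0.1116 0.1133] F [-0.26  0.39 -2.19] M [ 0.014 -0.038  0.024] w 0.2467851319422215
tool shift mm [ 0.2 -0.1  0.6] levelling turn (np.float64(0.0001), np.float64(-0.0))
```

>>> jog_arm([
  [[0, 0, 0], [0, 0, 0.4], -1],
  [[0, 0, 0], [0, 0, 0.8], -1],
  [[0, 0, 0], [0, 0, 1.2], -1],
  [[0, 0, 0], [0, 0, 1.6], -1],
  [[0, 0, 0], [0, 0, 2], -1],
  [[0, 0, 0], [0, 0, 2], -1],
])

```text
time_s: 9.95
tcp_pos: [0.5034, 0.1118, 0.1122]
tcp_rot: [[-0.896, 0.443, -0.0], [0.443, 0.896, 0.0], [0.0, 0.0, -1.0]]
ft_force: [-2.9, 1.1, 4.6]
gripper_width: 0.245
```

```bash
python3 st.py
```

```text
9.95 tcp [0.5034 0.1118 0.1122] F [-2.92  1.11  4.64] M [0.196 0.641 0.034] w 0.24480487627036876
tool shift mm [ 0.1 -0.2 -0.5] levelling turn (np.float64(0.0002), np.float64(-0.0003))
```

I feel contact at TCP z ≈ 0.1125, close to the 0.1127 predicted for nesting. There is a small side force toward -x, so I'll give way in that direction and let the plug centre itself.

>>> jog_arm([
  [[0, 0, 0], [0.4, 0, 0], -1],
  [[0, 0, 0], [0.8, 0, 0], -1],
  [[0, 0, 0], [0.8, 0, 0.3], -1],
  [[0, 0, 0], [0.8, 0, 0.6], -1],
  [[0, 0, 0], [0.8, 0, 0.6], -1],
])

```text
time_s: 10.37
tcp_pos: [0.5033, 0.1119, 0.1121]
tcp_rot: [[-0.896, 0.443, 0.001], [0.443, 0.896, -0.0], [-0.001, 0.0, -1.0]]
ft_force: [-1.4, -1.8, 3.0]
gripper_width: 0.251
```

```bash
python3 st.py
```

```text
10.3667 tcp [0.5033 0.1119 0.1121] F [-1.44 -1.82  3.  ] M [-0.222  0.181  0.012] w 0.25098392238782324
tool shift mm [-0.1 -0.3 -0.6] levelling turn (np.float64(0.0004), np.float64(0.001))
```

>>> jog_arm([
  [[0, 0, 0], [0, -0.5, 0], -1],
  [[0, 0, 0], [0, -0.5, 0.2], -1],
  [[0, 0, 0], [0, -0.5, 0.3], -1],
  [[0, 0, 0], [0, -0.5, 0.3], -1],
], squeeze=4)

```text
time_s: 10.7
tcp_pos: [0.5032, 0.1117, 0.112]
tcp_rot: [[-0.896, 0.443, 0.002], [0.443, 0.896, 0.0], [-0.001, 0.001, -1.0]]
ft_force: [-1.2, -0.1, 2.3]
gripper_width: 0.253
```

```bash
python3 st.py
```

```text
10.7 tcp [0.5032 0.1117 0.112 ] F [-1.15 -0.12  2.26] M [ 0.158  0.065 -0.001] w 0.25299284869651073
tool shift mm [-0.  -0.1 -0.7] levelling turn (np.float64(0.001), np.float64(0.0012))
```

>>> jog_arm([
  [[0, 0, 0], [0, 0, 0], -1],
  [[0, 0, 0], [0, 0, 0], -1],
  [[0, 0, 0], [0, 0, 0], -1],
  [[0, 0, 0], [0, 0, 0], -1],
], squeeze=35)

```text
time_s: 11.03
tcp_pos: [0.5032, 0.1117, 0.112]
tcp_rot: [[-0.896, 0.443, 0.002], [0.443, 0.896, 0.0], [-0.001, 0.001, -1.0]]
ft_force: [-1.2, 0.2, 2.6]
gripper_width: 0.246
```

```bash
python3 st.py; python3 look.py f; cat > band.py <<'E'
from h import *
import sys
z=np.load('/tmp/w_%s.npz'%sys.argv[1]); s=dict(tcp_pos=z['p'],tcp_rot=z['R']); Q=cloud('wrist',z['d'],s)
T=(Q-z['p'])@z['R']
k=(np.hypot(T[...,0],T[...,1])<.037)&(T[...,2]>.012)&(T[...,2]<.024)&(np.hypot(T[...,0],T[...,1])>.014); t=T[k]
c=np.linalg.lstsq(np.c_[t[:,:2],np.ones(len(t))],t[:,2],rcond=None)[0]
print('band toolz',np.median(t[:,2]),len(t),cv2.minEnclosingCircle(t[:,:2].astype(np.float32)),'slope',c)
print('world band z',np.median(Q[k][:,2]))
k=(Q[...,2]>.0715)&(Q[...,2]<.092)&(np.hypot(Q[...,0]-.504,Q[...,1]-.1128)<.042)&(np.hypot(Q[...,0]-.504,Q[...,1]-.1128)>.0365); q=Q[k]
if len(q)>5: print('rim z',np.percentile(q[:,2],[10,50,90]),len(q),cv2.minEnclosingCircle(q[:,:2].astype(np.float32)))
k=(Q[...,2]>.062)&(Q[...,2]<.075)&(np.hypot(Q[...,0]-.503,Q[...,1]-.112)<.11)&(np.hypot(Q[...,0]-.504,Q[...,1]-.1128)>.046);print('deck',np.median(Q[k][:,2]),k.sum())
E
python3 band.py f
```

```text
11.0333 tcp [0.5032 0.1117 0.112 ] F [-1.18  0.2   2.58] M [0.072 0.04  0.023] w 0.24592976231906205
tool shift mm [-0.  -0.1 -0.7] levelling turn (np.float64(0.001), np.float64(0.0012))
11.0333 [0.50321875 0.11172145 0.11203044] [ 1.57286010e-03  3.89161146e-04 -9.99998687e-01] [-1.17965689  0.20280756  2.58325501] [ 5.02555323e-02  1.97769286e-01  1.79141723e+00  3.39129595e-04
  1.15081574e+00 -1.06129100e+00]
band toolz 0.01893722876356099 5296 ((0.0012886000331491232, -0.0002915823133662343), 0.03693981096148491) slope [ 0.00447254 -0.00499488  0.01902697]
world band z 0.09307884658679633
rim z [0.07885892 0.087241   0.08818459] 1352 ((0.503906786441803, 0.11284945905208588), 0.03921394795179367)
deck 0.06982964994439257 24434
```

The plug is nested: band top at 0.093, foot at about 0.055–0.056, and rim at about 0.0877. The side forces are small now. Next I'll press slowly, at about 5 mm/s.

>>> jog_arm([
  [[0.001, 0.001, 0], [0, 0, 0.5], -1],
  [[0.001, 0.001, 0], [0, 0, 0.9], -1],
  [[0.001, 0.001, 0], [0, 0, 1.3], -1],
  [[0.001, 0.001, 0], [0, 0, 1.7], -1],
  [[0.001, 0.001, 0], [0, 0, 2.1], -1],
  [[0.001, 0.001, 0], [0, 0, 2.5], -1],
  [[0.001, 0.001, 0], [0, 0, 2.9], -1],
  [[0.001, 0.001, 0], [0, 0, 3.3], -1],
])

```text
time_s: 11.75
tcp_pos: [0.5033, 0.1117, 0.1094]
tcp_rot: [[-0.896, 0.443, 0.0], [0.443, 0.896, -0.0], [-0.0, -0.0, -1.0]]
ft_force: [-1.9, 1.0, 7.2]
gripper_width: 0.251
```

```bash
python3 st.py
```

```text
11.75 tcp [0.5033 0.1117 0.1094] F [-1.91  1.    7.19] M [ 0.054  0.426 -0.017] w 0.25125628865932886
tool shift mm [-0.  -0.2 -3.3] levelling turn (np.float64(-0.0), np.float64(0.0002))
```

>>> jog_arm([
  [[0, 0, 0], [0.2, 0, 0.7], -1],
  [[0, 0, 0], [0.3, 0, 1.1], -1],
  [[0, 0, 0], [0.3, 0, 1.5], -1],
  [[0, 0, 0], [0.3, 0, 1.9], -1],
  [[0, 0, 0], [0.3, 0, 2.3], -1],
  [[0, 0, 0], [0.3, 0, 2.7], -1],
  [[0, 0, 0], [0.3, 0, 3.1], -1],
  [[0, 0, 0], [0.3, 0, 3.5], -1],
])

```text
time_s: 12.42
tcp_pos: [0.5033, 0.1117, 0.1068]
tcp_rot: [[-0.896, 0.443, 0.001], [0.443, 0.896, -0.0], [-0.001, -0.0, -1.0]]
ft_force: [-1.6, 0.1, 5.3]
gripper_width: 0.248
```

```bash
python3 st.py; python3 look.py g; python3 band.py g
```

```text
12.4167 tcp [0.5033 0.1117 0.1068] F [-1.58  0.07  5.25] M [0.031 0.321 0.012] w 0.2476403270600223
tool shift mm [-0.  -0.2 -5.9] levelling turn (np.float64(-0.0001), np.float64(0.0007))
12.4167 [0.50326964 0.11174412 0.10676161] [ 6.21030404e-04 -3.88479368e-04 -9.99999732e-01] [-1.57822864  0.07067486  5.25012384] [ 5.07653563e-02  2.05821573e-01  1.79424619e+00 -4.61477854e-04
  1.14092442e+00 -1.06048773e+00]
band toolz 0.01891221219222161 5286 ((0.0002005247224587947, 7.737121632089838e-05), 0.036988336592912674) slope [ 0.00355079 -0.00316318  0.01900033]
world band z 0.0878401365807408
rim z [0.07829043 0.08210986 0.08297996] 1250 ((0.5037503838539124, 0.11265377700328827), 0.03922680392861366)
deck 0.06982093044985 25694
```

The sleeve and plug have gone down together by 5.2 mm without slipping. I'll continue.

>>> jog_arm([
  [[0, 0, 0], [0.2, 0, 0.7], -1],
  [[0, 0, 0], [0.2, 0, 1.1], -1],
  [[0, 0, 0], [0.2, 0, 1.5], -1],
  [[0, 0, 0], [0.2, 0, 1.9], -1],
  [[0, 0, 0], [0.2, 0, 2.3], -1],
  [[0, 0, 0], [0.2, 0, 2.7], -1],
  [[0, 0, 0], [0.2, 0, 3.1], -1],
  [[0, 0, 0], [0.2, 0, 3.5], -1],
])

```text
time_s: 13.13
tcp_pos: [0.5033, 0.1117, 0.104]
tcp_rot: [[-0.896, 0.443, 0.001], [0.443, 0.896, -0.001], [-0.001, -0.0, -1.0]]
ft_force: [-2.4, 0.7, 6.9]
gripper_width: 0.251
```

>>> jog_arm([
  [[0, 0, 0], [0, 0, 0.7], -1],
  [[0, 0, 0], [0, 0, 1], -1],
  [[0, 0, 0], [0, 0, 1.3], -1],
  [[0, 0, 0], [0, 0, 1.6], -1],
])

```text
time_s: 13.47
tcp_pos: [0.5033, 0.1117, 0.103]
tcp_rot: [[-0.896, 0.443, 0.001], [0.443, 0.896, -0.001], [-0.001, -0.0, -1.0]]
ft_force: [-2.1, 0.4, 6.2]
gripper_width: 0.248
```

```bash
python3 st.py
```

```text
13.4667 tcp [0.5033 0.1117 0.103 ] F [-2.11  0.35  6.24] M [0.084 0.43  0.008] w 0.24794297997598774
tool shift mm [-0.  -0.2 -9.7] levelling turn (np.float64(-0.0003), np.float64(0.0009))
```

>>> jog_arm([
  [[0, 0.0007, 0], [0.2, 0, 0.7], -1],
  [[0, 0.0007, 0], [0.2, 0, 1], -1],
  [[0, 0.0007, 0], [0.2, 0, 1.3], -1],
  [[0, 0.0007, 0], [0.2, 0, 1.6], -1],
])

```text
time_s: 13.8
tcp_pos: [0.5033, 0.1117, 0.1022]
tcp_rot: [[-0.896, 0.443, 0.0], [0.443, 0.896, -0.001], [-0.001, -0.0, -1.0]]
ft_force: [-1.4, 0.1, 6.4]
gripper_width: 0.25
```

>>> jog_arm([
  [[0, 0, 0], [0, 0, 0.7], -1],
  [[0, 0, 0], [0, 0, 1], -1],
  [[0, 0, 0], [0, 0, 1.3], -1],
  [[0, 0, 0], [0, 0, 1.6], -1],
])

```text
time_s: 14.13
tcp_pos: [0.5033, 0.1117, 0.1013]
tcp_rot: [[-0.896, 0.443, 0.0], [0.443, 0.896, -0.001], [-0.0, -0.0, -1.0]]
ft_force: [-2.0, 0.8, 6.1]
gripper_width: 0.248
```

```bash
python3 st.py
```

```text
14.1333 tcp [0.5033 0.1117 0.1013] F [-2.04  0.82  6.1 ] M [ 0.057  0.414 -0.005] w 0.24782695729618914
tool shift mm [  0.   -0.2 -11.4] levelling turn (np.float64(-0.0005), np.float64(0.0005))
```

>>> jog_arm([
  [[0, 0, 0], [0.1, 0, 0.7], -1],
  [[0, 0, 0], [0.1, 0, 1], -1],
  [[0, 0, 0], [0.1, 0, 1.3], -1],
  [[0, 0, 0], [0.1, 0, 1.6], -1],
])

```text
time_s: 14.47
tcp_pos: [0.5033, 0.1117, 0.1004]
tcp_rot: [[-0.896, 0.443, 0.0], [0.443, 0.896, -0.001], [-0.001, -0.001, -1.0]]
ft_force: [-2.6, 0.2, 9.0]
gripper_width: 0.248
```

```bash
python3 st.py
```

```text
14.4667 tcp [0.5033 0.1117 0.1004] F [-2.57  0.24  9.01] M [0.041 0.449 0.004] w 0.24824103641923007
tool shift mm [ -0.   -0.2 -12.3] levelling turn (np.float64(-0.0006), np.float64(0.0005))
```

>>> jog_arm([
  [[0, 0, 0], [0.1, 0, 0.8], -1],
  [[0, 0, 0], [0.1, 0, 1.1], -1],
  [[0, 0, 0], [0.1, 0, 1.4], -1],
])

```text
time_s: 14.72
tcp_pos: [0.5033, 0.1117, 0.1004]
tcp_rot: [[-0.896, 0.443, 0.0], [0.443, 0.896, -0.001], [-0.001, -0.001, -1.0]]
ft_force: [-4.0, -0.3, 11.1]
gripper_width: 0.247
```

```bash
python3 st.py
```

```text
14.7167 tcp [0.5033 0.1117 0.1004] F [-3.98 -0.34 11.1 ] M [-0.011  0.819  0.01 ] w 0.2469649628133925
tool shift mm [  0.1  -0.2 -12.3] levelling turn (np.float64(-0.0008), np.float64(0.0006))
```

Travel has stopped at TCP z = 0.1004 and the force is rising. I'll confirm the stop with a slightly firmer, slow push.

>>> jog_arm([
  [[0, 0, 0], [0.2, 0, 1.2], -1],
  [[0, 0, 0], [0.2, 0, 1.5], -1],
  [[0, 0, 0], [0.2, 0, 1.8], -1],
  [[0, 0, 0], [0.2, 0, 2.1], -1],
  [[0, 0, 0], [0.2, 0, 2.4], -1],
  [[0, 0, 0], [0.2, 0, 2.4], -1],
])

```text
time_s: 15.22
tcp_pos: [0.5034, 0.1117, 0.1004]
tcp_rot: [[-0.896, 0.443, 0.0], [0.443, 0.896, -0.001], [-0.001, -0.001, -1.0]]
ft_force: [-5.3, -1.7, 16.6]
gripper_width: 0.25
```

```bash
python3 st.py;  python3 look.py h; python3 band.py h
```

```text
15.2167 tcp [0.5034 0.1117 0.1004] F [-5.25 -1.74 16.61] M [-0.054  1.181 -0.068] w 0.24959437870891932
tool shift mm [  0.1  -0.2 -12.3] levelling turn (np.float64(-0.0011), np.float64(0.0008))
15.2167 [0.50337803 0.11172087 0.10039094] [ 2.31500552e-04 -1.33794448e-03 -9.99999078e-01] [-5.25082173 -1.73889381 16.60571192] [ 5.13075990e-02  2.15303045e-01  1.79800250e+00 -1.49185595e-03
  1.12812496e+00 -1.05984073e+00]
band toolz 0.018853418141289165 5297 ((0.001247340114787221, -0.00010106365516548976), 0.03675263747572899) slope [ 0.00325858 -0.00288641  0.01894877]
world band z 0.08152495207631463
rim z [0.07484383 0.07586928 0.07670456] 1159 ((0.5039430856704712, 0.11292082071304321), 0.03919610753655434)
deck 0.06984757985358078 27401
```

View pics/w_h.png

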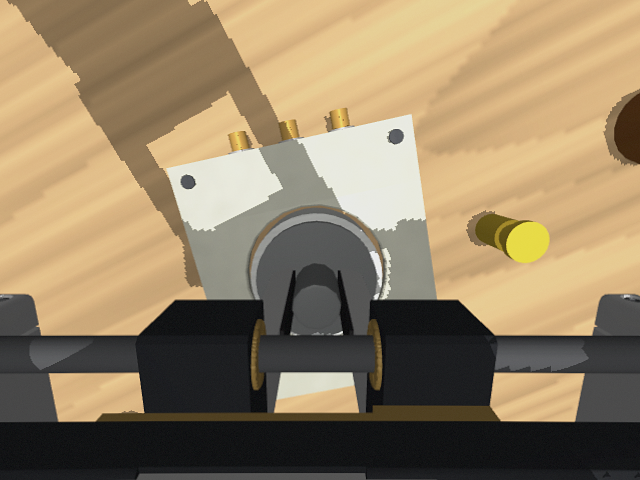

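The stop is firm: about 19 N of push with no further travel. The foot is at 0.0435, which matches the pad height I saw, and the grip has not slipped. Next I'll take the load off, then let go gently.

>>> jog_arm([
  [[0, 0, 0], [0.2, 0, 1], -1],
  [[0, 0, 0], [0.3, 0, 0.5], -1],
  [[0, 0, 0], [0.3, 0, 0], -1],
  [[0, 0, 0], [0.3, 0, 0], -1],
])

```text
time_s: 15.6
tcp_pos: [0.5033, 0.1118, 0.1005]
tcp_rot: [[-0.896, 0.443, 0.001], [0.443, 0.896, -0.001], [-0.001, -0.001, -1.0]]
ft_force: [-0.6, 0.3, 4.2]
gripper_width: 0.252
```

```bash
python3 st.py
```

```text
15.6 tcp [0.5033 0.1118 0.1005] F [-0.61  0.27  4.16] M [0.038 0.153 0.028] w 0.2521107437183821
tool shift mm [ -0.   -0.2 -12.2] levelling turn (np.float64(-0.001), np.float64(0.0012))
```

Most of the load is off. Now I'll reduce the squeeze, then open gradually.

>>> jog_arm([
  [[0, 0, 0], [0, 0, 0], -1],
  [[0, 0, 0], [0, 0, 0], -1],
  [[0, 0, 0], [0, 0, 0], -1],
  [[0, 0, 0], [0, 0, 0], -0.45],
  [[0, 0, 0], [0, 0, 0], -0.4],
  [[0, 0, 0], [0, 0, 0], -0.35],
  [[0, 0, 0], [0, 0, 0], -0.3],
  [[0, 0, 0], [0, 0, 0], -0.2],
], squeeze=4)

```text
time_s: 16.27
tcp_pos: [0.503, 0.1118, 0.1001]
tcp_rot: [[-0.896, 0.443, -0.0], [0.443, 0.896, -0.002], [-0.001, -0.001, -1.0]]
ft_force: [0.9, 0.3, 0.1]
gripper_width: 0.383
```

```bash
python3 st.py; python3 look.py i; python3 band.py i
```

```text
16.2667 tcp [0.503  0.1118 0.1001] F [0.9  0.28 0.06] M [ 0.029 -0.02  -0.03 ] w 0.3834913360011147
tool shift mm [ -0.2  -0.1 -12.6] levelling turn (np.float64(-0.0014), np.float64(0.0007))
16.2667 [0.50303328 0.11176068 0.10010742] [-7.87445365e-06 -1.51185443e-03 -9.99998857e-01] [0.89989122 0.28332994 0.06221448] [ 5.15247799e-02  2.15233416e-01  1.79877847e+00 -1.67082047e-03
  1.12766703e+00 -1.05955261e+00]
band toolz 0.01862662342408743 5994 ((0.00018539435404818505, -5.609255822491832e-05), 0.036940161138772964) slope [ 0.00984881 -0.00660687  0.01871561]
world band z 0.0814718482492719
rim z [0.0747276  0.07580559 0.07666528] 1084 ((0.5037111043930054, 0.11260634660720825), 0.03925427421927452)
deck 0.06983250247227399 28326
```

>>> jog_arm([
  [[0, 0, 0], [0, 0, 0], 0.2],
  [[0, 0, 0], [0, 0, 0], 0.3],
  [[0, 0, 0], [0, 0, -5], 0.3],
  [[0, 0, 0], [0, 0, -15], 0.3],
  [[0, 0, 0], [0, 0, -32], 0.3],
  [[0, 0, 0], [0, 0, -54], 0.3],
  [[0, 0, 0], [0, 0, -75], 0.3],
  [[0, 0, 0], [0, 0, -90], 0.3],
])

```text
time_s: 16.98
tcp_pos: [0.5042, 0.112, 0.1934]
tcp_rot: [[-0.896, 0.443, 0.004], [0.443, 0.897, -0.001], [-0.004, 0.001, -1.0]]
ft_force: [0.7, 0.3, 0.4]
gripper_width: 0.654
```

>>> jog_arm([
  [[0, 0, 0], [8, 0, -10], 0.3],
  [[0, 0, 0], [25, 0, -20], 0.3],
  [[0, 0, 0], [45, 0, -25], 0.3],
  [[0, 0, 0], [60, 0, -25], 0.3],
  [[0, 0, 0], [70, 0, -25], 0.3],
  [[0, 0, 0], [70, 0, -25], 0.3],
  [[0, 0, 0], [70, 0, -25], 0.3],
])

```text
time_s: 17.57
tcp_pos: [0.4411, 0.1431, 0.2179]
tcp_rot: [[-0.897, 0.442, 0.004], [0.442, 0.897, -0.002], [-0.004, 0.0, -1.0]]
ft_force: [1.0, -0.1, -0.6]
gripper_width: 0.647
```

```bash
python3 look.py j; python3 - <<'E'
from h import *
z=np.load('/tmp/w_j.npz'); s=dict(tcp_pos=z['p'],tcp_rot=z['R']); Q=cloud('wrist',z['d'],s)
def fit(Q,tag,c=(.504,.1125)):
    rr=np.hypot(Q[...,0]-c[0],Q[...,1]-c[1])
    k=(rr<.033)&(rr>.018)&(Q[...,2]>.076)&(Q[...,2]<.088); t=Q[k]
    if len(t)>20: print(tag,'band',len(t),t.mean(0).round(4),'slope',np.linalg.lstsq(np.c_[t[:,:2]-c,np.ones(len(t))],t[:,2],rcond=None)[0].round(4))
    k=(rr<.037)&(Q[...,2]>.078)&(Q[...,2]<.09); print('  band circ',cv2.minEnclosingCircle(Q[k][:,:2].astype(np.float32)))
    k=(rr<.016)&(Q[...,2]>.11)&(Q[...,2]<.125); print('  stem top',k.sum(),Q[k].mean(0).round(4) if k.sum() else '')
    k=(rr<.042)&(rr>.0365)&(Q[...,2]>.0715)&(Q[...,2]<.08)
    if k.sum()>20: t=Q[k]; print('  rim',np.median(t[:,2]).round(4),cv2.minEnclosingCircle(t[:,:2].astype(np.float32)))
fit(Q,'wrist')
for n in ['top','side']:
    im,d=r.capture(n); save(n+'_end.png',im); fit(cloud(n,d),n)
E
```

```text
17.5667 [0.44106606 0.14312762 0.21793799] [ 0.00406969 -0.00164575 -0.99999036] [ 0.98937704 -0.06713676 -0.59185721] [ 0.12835145 -0.0360057   1.80713288 -0.0021988   1.36664038 -0.98393783]
wrist band 2021 [0.4993 0.1148 0.0814] slope [ 0.     -0.0008  0.0814]
  band circ ((0.5036693215370178, 0.11307448148727417), 0.035121262073516846)
  stem top 579 [0.5018 0.1141 0.1167]
  rim 0.0756 ((0.5034127831459045, 0.1127876341342926), 0.03951249644160271)
top band 719 [0.504  0.1125 0.0821] slope [-0.0035 -0.0069  0.0821]
  band circ ((0.5038962364196777, 0.11248470842838287), 0.036951515823602676)
  stem top 144 [0.5039 0.1122 0.1179]
  rim 0.076 ((0.5040287971496582, 0.11391069740056992), 0.04060390219092369)
side band 419 [0.5031 0.1068 0.0808] slope [-0.0015 -0.0029  0.0808]
  band circ ((0.5033003687858582, 0.11122327297925949), 0.035852156579494476)
  stem top 125 [0.5013 0.1075 0.1159]
  rim 0.0753 ((0.5040775537490845, 0.10910724103450775), 0.0402105376124382)
```

View pics/w_j.png

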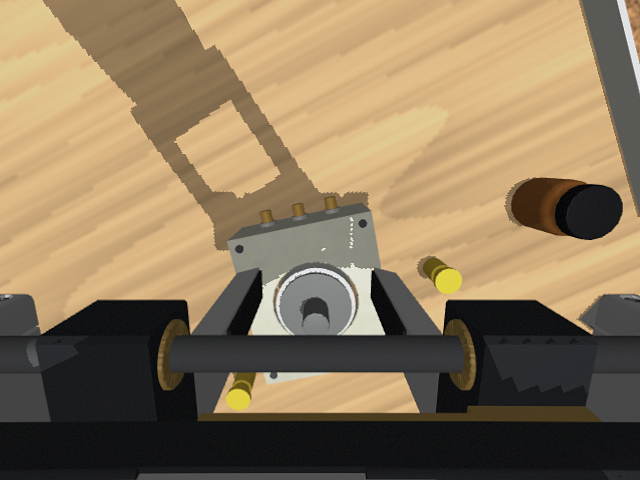

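View pics/side_end.png

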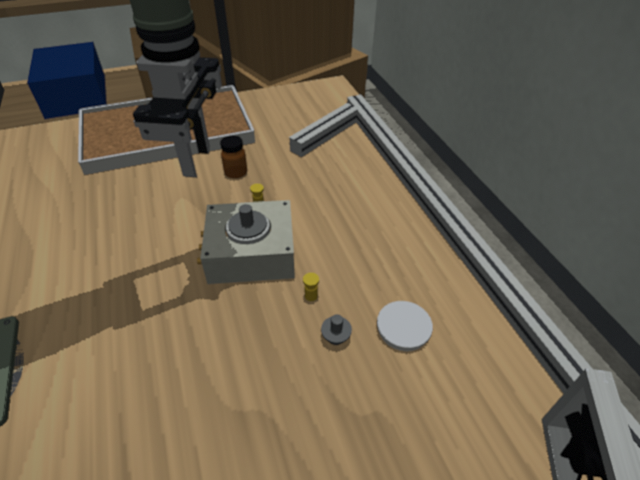

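The side view shows the plug upright in the sleeve at (247,225). The small plug at (336,330), the dish at (404,326) and the jar at (233,157) are where they started, and the gripper is clear. Plug and sleeve are concentric and level to within the measurement, so I'll hand the job in.

```bash
python3 -c "
from plant import r
print(r.close_job())"
```

```text
the job is handed in; nothing more can be done
None
```

I seated the larger plug in the chamber and handed the job in at about 17.7 s. I took it by the stem, nested it in the sleeve, and eased it there so it could centre itself. I then pressed sleeve and plug down together at about 4–5 mm/s for roughly 12 mm.

**The stop:** travel stopped at TCP z = 0.1004 m. The push then rose to about 19 N with no further movement. That puts the foot at about 43.5 mm, which agrees with the pad height of about 43.5–44.7 mm I had seen by camera. I took most of the load off (about 6 N of push left) before opening the jaws.

**Last checks:**
- **Plug:** after letting go it sits concentric with the sleeve to within about 1 mm, and all three cameras show its tilt at 0.5° or less.
- **Heights:** the plug's band top is at about 81.4 mm and the sleeve rim at about 75.7 mm.
- **Other items:** by eye in the camera views, the small plug, dish and jar are where they started.
- **Robot:** it is clear of everything.

**Disagreements:** the cameras differ by about 1 mm in height. The side view's sleeve centre is about 3–4 mm off in y because the far rim is hidden there, so I relied on the wrist and top views. While pressing, a small side force reached about 5 N at the final push and fell below 1 N once the load was off.

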